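Brace the spinning finial and tighten its bar nut

ROBOT

A 7-joint arm with a two-finger parallel gripper is mounted at the origin on the work surface. World frame = base frame: x ahead of the robot, y to its left, z up, the work surface at z = 0. Lengths are in mm, angles in rad, forces in N, time in s.
With the tool pointing down it reaches from about 425 to 950 mm from the base axis. Payload 4.7 kg.
Tool frame: the origin (TCP) lies at the very end of the fingers, on their centre line; the grasp point (between the pads) lies 19 mm behind it; z points along the fingers, y is the line along which they close (so a half turn about z gives the same grasp; the last joint's range is limited). The gripper opens to 85 mm and grips with 20 to 120 N. Pads are 22 mm wide; open, the fingers measure 114 mm over their backs; the gripper's body (76 mm by 85 mm) begins 54 mm behind the grasp point. The pads swing forward as they close: fully open they stand 13 mm farther back than shut.
Start: joints at [1.16, 0.469, -0.049, 1.532, 0.024, 1.141, -0.082], TCP at [251.546, -626.397, 231.335] pointing down, gripper open.
Joint ranges: [-2.59, 2.59], [-0.33, 1.99], [-1.39, 1.29], [0.1, 2.45], [-1.04, 4.18], [0.21, 1.99], [-2.66, 2.66]. Speed limits (rad/s): [2.57, 2.57, 3.14, 3.14, 3.14, 3.14, 3.14].

INTERFACE

Orientations are given as [roll, pitch, yaw] about the fixed x, y, z axes, in that order (R = Rz(yaw) Ry(pitch) Rx(roll)).
In Python, from cell import bot, eyes gives the robot as it stands.
- The arm moves only by the shell command python3 -m creep 'ROWS' [OPENING] [FORCE]. ROWS is JSON, a list that holds one entry, the list of rows, each a list of 4 numbers: the shift along the tool's x, y, z as a fraction of full scale, then the turn about the tool's z as a fraction of full scale. A call has 1 to 8 rows; each row is the pose to reach, as a shift and turn from the pose commanded when the call began, along the tool's axes at that moment, turning the shorter way round; what a row does not reach only later rows make up. Full scale, the value 1, is 0.15 m for a shift and pi rad for a turn. A row lasts 1/10 s, in which the tool goes at most 50 mm and 8.59 degrees, less where a joint would pass 70% of its speed; a pose out of reach is approached as far as the arm can. A call with a number of a shift or a turn outside -1 to 1 is refused whole. A call with a gripper value outside its range is refused whole. OPENING is the opening, from -1 (shut) to 1 (fully open), set as the call begins (- or left out, the last holds). The fingers move at their own pace and stop on an object; FORCE is the grip in N (left out, the last holds). Time passes only in rows, so rows that repeat a pose let the fingers close. It gives the time, the measured TCP pose, the force, the opening and the grip force at its end, in the units of the state.
- bot.sense(): the state, without advancing time (a new reading comes with each control period).
- eyes.snapshot(name): name is "side" or "top" or "wrist"; returns a dict with "color" (480x640x3 uint8, red, green, blue), "depth" (480x640 float32, mm along the optical axis (not along the pixel's ray), 0 where there is no reading), "mtx" (3x3 intrinsics, pixels), "eye" and "rotation" of the camera in the world; the wrist camera has in their place "tool_from_camera" (4x4, takes a point from camera to tool coordinates, whose origin is the TCP and whose axes are the flange's). Camera axes: x right, y down, z forward; pixel columns grow to the right and rows downward; lengths in mm; the calibration is good to about 2 mm. The wrist camera is an equidistant fisheye: a pixel r from the principal point sees the ray r / f radians off the axis. A picture is of the moment at which its call begins: read the wrist's pose just before it.
- bot.hand_in(): hands the job in; it is judged then, once.
Trained networks look in the newest picture that a camera, given by its name, has taken for a name from the list of things; names that differ only in an ending like _2 or _b are one class to them, and where a whole thing is asked for, a point or a joint stands for the part that bears it (a point fixed in the world has none). Each returns a list of dicts, best first, with "confidence" (0 to 1); they miss things now and then, are a little off and sometimes report something else, mostly with a low value. They report only what shows in the picture. A call takes as long as a camera call. They do not tell look-alikes from the thing itself.
- eyes.boxes_of(query, camera): "xyz" ([x, y, z] in mm, in world coordinates, good to about 4 mm: the middle of the surface that is visible of it).
The state is a dict: "time_s": time; "joint_positions": joint angles; "qvel": joint speeds; "tau": joint torques, N m; "ee_pos": TCP position; "tool_rot": TCP orientation; "wrist_force": force on the tool from outside, world axes, zero at the start; "wrist_torque": the same for the moment, N m; "gripper_width": finger opening in mm; "finger_force": force on a finger pad.
Only numpy, scipy, OpenCV 4.12 (cv2) and the standard library are available. Lean on these libraries where they do the work, as an engineer would, in place of code of your own. Each camera call takes 0.05 s, during which the arm holds its last target. There are 200 camera calls.

TASK

The cracked finial on the turntable spins freely, so its bar nut cannot be tightened. Stand the taller of the two loose stainless pins upright in the stand's socket, let go of it so that it blocks the turntable's arms, then turn the bar nut on top of the finial clockwise (seen from above) until it stands at least 30 degrees on from the arms it lines up with at the start. Leave the pin in the socket and let go.

Things in the scene. Friction and masses are not known exactly. Their poses are not given: they have to be found in the camera images.
- long_pin: The taller stainless pin: plain round bar, 24 mm in diameter, 130 mm tall, about 0.42 kg, standing loose and upright on the bench. Origin: centre of its foot, z up. The shorter pin (same diameter, 45 mm tall, 100 mm or more away) would stay below the turntable's arms in the socket and block nothing.
- socket (a point): Centre of the socket's floor, 6 mm above the bench: a round dark steel cup on the grey stand, 125 mm from the turntable's axis (its +y axis points there). Bore 32 mm, flaring to 52 mm at the mouth, 56 mm above the bench. Four arms at right angles, 16 mm wide, sweep over it 60 to 70 mm above the bench; at the start the nearest is 0.35 to 0.6 rad counter-clockwise, so the way down is free.
- nut_grip (a point): Centre of the dark steel bar nut on the yellow limestone finial, 186 mm above the bench, on the turntable's axis. The bar is 60 mm along its x axis (level), 14 mm thick along y, z from -10 to +12 mm. An 8 mm rod ends 19 mm above this point; the finial's flat top is 26 mm below it, with a 36 mm washer. At the start the bar lines up with two arms, one each way.
- nut (a joint): Nut angle relative to finial and turntable, rad: 0 at the start, grows as it is tightened (clockwise from above), stop at 1.7. It is stiff (0.2 N m) and stays where left; the turntable is almost free and, unbraced, turns along with it. With the pin in the socket the turntable still turns 0.15 to 0.5 rad clockwise before an arm meets the pin; only then does the nut turn.
There are look-alikes about, which are no part of the job. What is meant by the long_pin is not purple, and is the larger of those in its own colour.

How it is judged (in metres and radians):
On the way, in this order (a step that is already met when the one before it is completed fails the run):
1. the taller pin stands in the socket, let go (horizontal distance between long_pin and socket below 0.015 m and z of long_pin in the frame of socket below 0.01 m and angle between long_pin's own z axis and vertical below 0.4 rad and contact force between the fingers and long_pin below 0.5 N), for 0.2 s.
2. the bar nut is tightened by 30 degrees or more against the braced turntable (value of joint nut above 0.52 rad and horizontal distance between long_pin and socket below 0.015 m), for 0.2 s.
At the end, for the whole second after the job is handed in: The bar nut is turned clockwise by at least 30 degrees (0.52 rad) relative to the turntable's arms, and the taller pin still stands at rest on the socket's floor (foot within 15 mm of its centre and 10 mm of its floor, leaning less than 23 degrees) (all of step 2 and z of long_pin in the frame of socket below 0.01 m and angle between long_pin's own z axis and vertical below 0.4 rad and linear speed of long_pin below 0.03 m/s); the robot touches nothing.
It also fails if it takes over 58 s, if anything falls off the work surface, if the arm or the gripper's body presses on something with over 40 N, if the wrist force passes 120 N, or if a joint passes its speed limit or range.

## Working session

There is one attempt and no reset: what is moved stays moved. The work goes in short steps, Python scripts to look and compute and a shell command to move; the robot and the scene stay as the last step left them, time stands still between calls to the robot, and variables do not carry over. Pictures are saved under pics/ and viewed, at most 10 in all, crops included, and the job is handed in when it is done.

```bash
ls; mkdir -p pics
python3 - <<'E'
from cell import bot, eyes
import cv2,numpy as np
print(bot.sense())
a=eyes.snapshot("top");b=eyes.snapshot("side")
for n,c in(("top",a),("side",b)):
    cv2.imwrite(f"pics/{n}0.png",c["color"][...,::-1]); print(n,c["mtx"].tolist(),c["eye"],c["rotation"])
    for q in("long_pin","socket","nut_grip","nut"):
        try: print(q,[(d["confidence"],np.round(d["xyz"])) for d in eyes.boxes_of(q,n)])
        except Exception as e: print(q,e)
E
```

```text
pics
{'time_s': 0.0, 'joint_positions': array([ 1.16011154,  0.46943831, -0.04859795,  1.53370292,  0.02410164,
        1.14098886, -0.08230655]), 'qvel': array([-2.07404899e-03, -5.38450960e-04, -5.49207701e-05, -3.99212321e-04,
       -6.94621154e-04, -4.23954442e-05, -4.29208459e-04]), 'tau': array([-1.40799220e-04, -5.10291731e+01, -4.63421631e-02, -2.37706000e+01,
        1.07711900e-02,  7.58796756e-03,  1.65374711e-06]), 'ee_pos': array([ 251.28221387, -625.85184733,  230.25972637]), 'tool_rot': array([-3.13964227e+00,  7.19757710e-05,  3.81813506e-01]), 'wrist_force': array([-0.07367516,  0.2597652 ,  0.27076343]), 'wrist_torque': array([-0.0013629 , -0.02103618,  0.02641319]), 'finger_force': 0.0, 'gripper_width': 85.27484516000548}
top [[559.7855713131531, 0.0, 336.2551700415062], [0.0, 559.7855713131531, 242.5787076556892], [0.0, 0.0, 1.0]] [ 378.79793733 -112.93356933 1010.09855034] [-2.92827451 -0.00602134 -1.58786991]
long_pin [(0.66, array([ 480., -283.,  121.])), (0.66, array([ 532., -246.,   90.])), (0.54, array([ 487., -219.,  101.]))]
socket [(0.62, array([535.,  45.,  70.]))]
nut_grip [(0.79, array([542.,  70., 196.]))]
nut [(0.8, array([536.,  66., 194.]))]
side [[517.5993341054304, 0.0, 316.9509058204389], [0.0, 517.5993341054304, 238.05029645243553], [0.0, 0.0, 1.0]] [ 459.47222884 -592.16070963  745.92047551] [-2.44376628  0.00644627 -0.25005204]
long_pin [(0.92, array([ 530., -258.,   66.])), (0.79, array([ 492., -226.,   81.]))]
socket [(0.66, array([541.,  28.,  68.]))]
nut_grip [(0.84, array([540.,  62., 186.]))]
nut [(0.63, array([540.,  60., 192.])), (0.26, array([ 485., -297.,   96.]))]
```

View pics/top0.png

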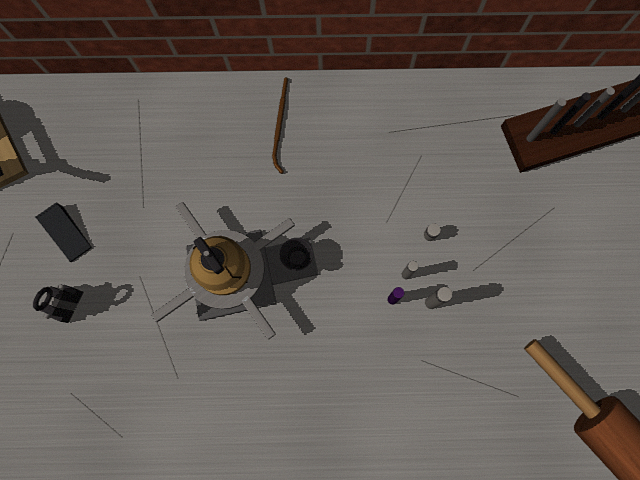

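View pics/side0.png

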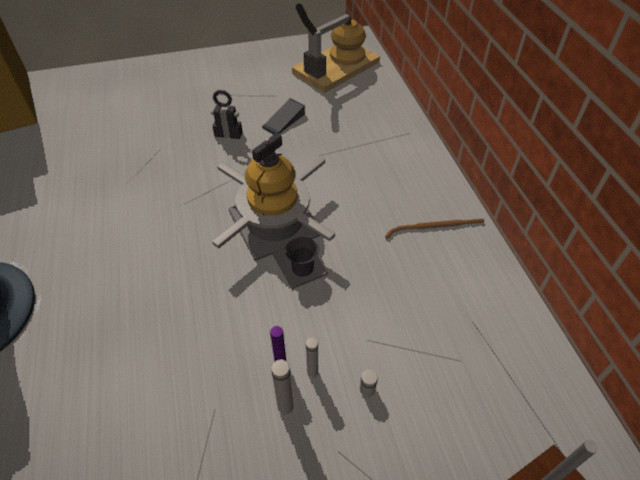

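Candidates for the long pin (top picture): thick tall steel pin (440,297), thin steel pin (410,270), purple pin (396,296), short thick pin (433,232). I choose (440,297). Next I crop in on it and measure everything from depth.

```bash
cat > h.py <<'E'
from cell import bot, eyes
import cv2,numpy as np
from scipy.spatial.transform import Rotation as R
def rot(r):
    r=np.array(r); return r if r.shape==(3,3) else R.from_euler("xyz",r).as_matrix()
def cloud(c):
    v,u=np.mgrid[:480,:640]; K=c["mtx"]; d=c["depth"].astype(float)
    p=np.stack([(u-K[0,2])/K[0,0]*d,(v-K[1,2])/K[1,1]*d,d],-1)
    w=p@rot(c["rotation"]).T+c["eye"]; w[d==0]=np.nan; return w
def near(w,x,y,r,z0,z1):
    return (np.hypot(w[...,0]-x,w[...,1]-y)<r)&(w[...,2]>z0)&(w[...,2]<z1)
E
python3 - <<'E'
from h import *
for n in("top","side"):
    c=eyes.snapshot(n);w=cloud(c)
    if n=="top":
        cv2.imwrite("pics/crop.png",cv2.resize(c["color"][200:340,370:480,::-1],None,fx=4,fy=4))
        for u,v in((440,297),(443,295),(410,270),(396,296),(433,232),(295,255),(209,254)): print((u,v),np.round(w[v,u]))
    print(n)
    def circ(m,name):
        p=w[m]; 
        if len(p)<4: print(name,len(p));return
        (cx,cy),r=cv2.minEnclosingCircle(p[:,:2].astype(np.float32)); print(name,len(p),p.mean(0).round(1),"mec",round(cx,1),round(cy,1),round(r,1))
    circ(near(w,480,-290,80,122,145),"pin top")
    circ(near(w,490,-240,120,36,52)&near(w,580,-280,45,0,300),"short")
    circ(near(w,540,-70,45,50,60),"rim")
    m=near(w,540,60,45,191,203); circ(m,"bar")
    p=w[m][:,:2].astype(np.float32); print(cv2.minAreaRect(p))
    m=near(w,540,60,140,62,78)&~near(w,540,60,85,0,300); p=w[m]; q=p[:,:2]-w[near(w,540,60,45,191,203)].mean(0)[:2]
    a=np.degrees(np.arctan2(q[:,1],q[:,0])); 
    h,_=np.histogram(a,72,(-180,180)); print([(int(-180+5*i),int(k)) for i,k in enumerate(h) if k>5]); print("arm phase", np.degrees(np.angle(np.mean(np.exp(4j*np.radians(a)))))/4)
E
```

```text
(440, 297) [ 479. -284.  130.]
(443, 295) [ 482. -288.  130.]
(410, 270) [ 529. -243.   93.]
(396, 296) [ 485. -218.  100.]
(433, 232) [ 604. -294.   45.]
(295, 255) [574. -47.   8.]
(209, 254) [540.  67. 201.]
top
pin top 186 [ 483.7 -290.4  129.9] mec 484.0 -291.2 12.4
short 3
rim 198 [555.4 -59.3  54.3] mec 564.7 -53.7 28.9
bar 367 [539.6  69.  197.3] mec 539.2 70.9 30.3
((539.986083984375, 69.73045349121094), (60.50876998901367, 14.243182182312012), 35.286781311035156)
[(-150, 140), (-145, 163), (-60, 124), (-55, 150), (-50, 6), (30, 139), (35, 146), (115, 9), (120, 160), (125, 163)]
arm phase 35.20653975293374
side
pin top 283 [ 483.  -290.7  129.1] mec 483.0 -289.3 12.1
short 13 [ 598.  -290.    42.5] mec 598.6 -289.8 5.5
rim 144 [552.2 -54.   54.4] mec 563.8 -51.3 29.0
bar 265 [538.6  68.3 196.6] mec 540.6 70.3 30.7
((540.0458984375, 71.26887512207031), (61.12818908691406, 15.099242210388184), 33.99357223510742)
[(-155, 9), (-150, 124), (-145, 146), (-60, 115), (-55, 125), (-50, 11), (30, 99), (35, 93), (40, 16), (115, 8), (120, 90), (125, 112)]
arm phase 35.24714567385681
```

View pics/crop.png

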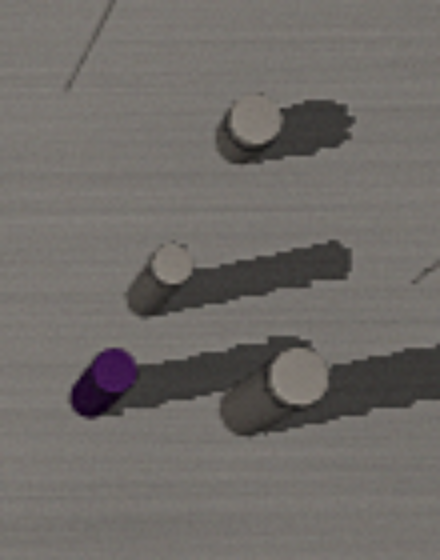

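The crop shows the tall, thick steel pin at crop (300,375). The thin steel, purple and short pins all stand clearly apart from it. Numbers: pin at (483.5,-290.5), socket at (564,-52.5), axis at (540,70), bar along 35°.

```bash
cat >> h.py <<'E'
def plan(x,y,z,yaw=None):
    s=bot.sense(); M=rot(s["tool_rot"]); d=M.T@(np.array([x,y,z])-s["ee_pos"])
    print("t",round(s["time_s"],2),"pos",s["ee_pos"].round(1),"yaw",np.degrees(s["tool_rot"]).round(2),"shift/150",(d/150).round(3),"w",round(s["gripper_width"],1))
    if yaw is not None: print("turn",round(((np.degrees(s["tool_rot"][2])-yaw+180)%360-180)/180,4))
E
python3 -m creep '[[[0.32,-0.21,0,0],[0.63,-0.42,0,0],[0.95,-0.63,0,0],[0.95,-0.63,0,0]]]' 0.18 60
python3 -m creep '[[[0.32,-0.21,0,0],[0.63,-0.42,0,0],[0.95,-0.63,0,0],[0.95,-0.63,0,0],[0.95,-0.63,0,0]]]'
python3 -c "
from h import *
plan(483.5,-290.5,88)"
```

```text
time_s: 1.0
ee_pos: [352.6, -480.7, 231.7]
tool_rot: [-3.141, -0.003, 0.389]
wrist_force: [0.5, 0.6, -0.7]
gripper_width: 50.2
finger_force: 0.0
time_s: 1.5
ee_pos: [448.5, -340.6, 231.7]
tool_rot: [-3.141, -0.002, 0.39]
wrist_force: [-0.2, -0.9, -0.1]
gripper_width: 50.4
finger_force: 0.0
t 1.5 pos [ 448.5 -340.6  231.7] yaw [-1.7998e+02 -1.2000e-01  2.2330e+01] shift/150 [ 0.341 -0.22   0.959] w 50.4
```

```bash
python3 -m creep '[[[0.34,-0.22,0,0],[0.34,-0.22,0,0],[0.34,-0.22,0.2,0],[0.34,-0.22,0.4,0],[0.34,-0.22,0.4,0]]]'
python3 - <<'E'
from h import *
s=bot.sense()
c=eyes.snapshot("top");w=cloud(c); print(c["color"].shape)
cv2.imwrite("pics/t2.png",c["color"][150:400,150:550,::-1])
for q in ("long_pin",): print([(d["confidence"],np.round(d["xyz"])) for d in eyes.boxes_of(q,"top")])
plan(483.5,-290.5,88)
c=eyes.snapshot("wrist"); cv2.imwrite("pics/w2.png",c["color"][...,::-1]); print(c["mtx"],c["tool_from_camera"].round(2))
E
```

```text
time_s: 2.0
ee_pos: [477.4, -295.1, 167.7]
tool_rot: [-3.136, 0.006, 0.381]
wrist_force: [-0.5, -0.3, 0.0]
gripper_width: 50.2
finger_force: 0.0
(480, 640, 3)
[(0.73, array([ 534., -246.,   91.]))]
t 2.1 pos [ 480.2 -296.2  171.6] yaw [-1.7999e+02  3.0000e-02  2.1800e+01] shift/150 [ 0.035 -0.027  0.557] w 50.3
[[371.64829954   0.         318.46342251]
 [  0.         371.64829954 248.76967134]
 [  0.           0.           1.        ]] [[   0.     -0.95   -0.31   80.52]
 [   1.      0.      0.      0.86]
 [  -0.     -0.31    0.95 -142.79]
 [   0.      0.      0.      1.  ]]
```

View pics/w2.png

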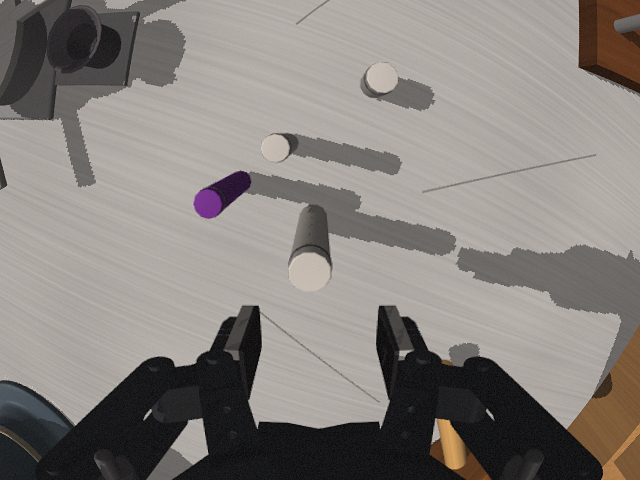

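The wrist view shows the pin's top at (310,270), just ahead of and nearly centred between the pads (columns 260–380). That agrees with the computed offset, so I correct and descend.

```bash
python3 -m creep '[[[0.035,-0.027,0,0],[0.035,-0.027,0,0],[0.035,-0.027,0.15,0],[0.035,-0.027,0.3,0],[0.035,-0.027,0.45,0],[0.035,-0.027,0.55,0],[0.035,-0.027,0.55,0],[0.035,-0.027,0.55,0]]]'
python3 -c "
from h import *
plan(483.5,-290.5,88)
print(bot.sense()['wrist_force'])"
```

```text
time_s: 2.95
ee_pos: [484.7, -289.7, 89.6]
tool_rot: [3.141, -0.001, 0.382]
wrist_force: [-0.9, -0.2, -0.4]
gripper_width: 50.8
finger_force: 0.0
t 2.95 pos [ 484.7 -289.7   89.6] yaw [ 1.7994e+02 -5.0000e-02  2.1890e+01] shift/150 [-0.009  0.002  0.011] w 50.8
[-0.91579825 -0.23036177 -0.36271361]
```

```bash
python3 -m creep '[[[-0.005,0,0,0],[-0.005,0,0,0],[-0.005,0,0,0],[-0.005,0,0,0],[-0.005,0,0,0],[-0.005,0,0,0],[-0.005,0,0,0],[-0.005,0,0,0]]]' -1 60
python3 -m creep '[[[0,0,-0.1,0],[0,0,-0.4,0],[0,0,-0.7,0],[0,0,-0.7,0],[0,0,-0.7,0]]]'
python3 -c "
from h import *
c=eyes.snapshot('wrist'); cv2.imwrite('pics/w3.png',c['color'][...,::-1])
plan(564,-52.5,193)
print(bot.sense()['wrist_force'],bot.sense()['finger_force'])"
```

```text
time_s: 3.75
ee_pos: [484.0, -290.0, 90.2]
tool_rot: [3.14, -0.001, 0.382]
wrist_force: [-1.6, 1.2, 6.0]
gripper_width: 22.5
finger_force: 58.6
time_s: 4.25
ee_pos: [483.1, -289.8, 194.3]
tool_rot: [3.14, -0.0, 0.382]
wrist_force: [-0.9, 0.1, -4.8]
gripper_width: 23.0
finger_force: 59.8
t 4.3 pos [ 482.1 -289.3  192.8] yaw [-1.7991e+02  9.0000e-02  2.1870e+01] shift/150 [ 1.095e+00 -1.262e+00 -1.000e-03] w 22.8
[-0.76015799 -0.04570293 -3.84693539] 59.807413816452026
```

View pics/w3.png

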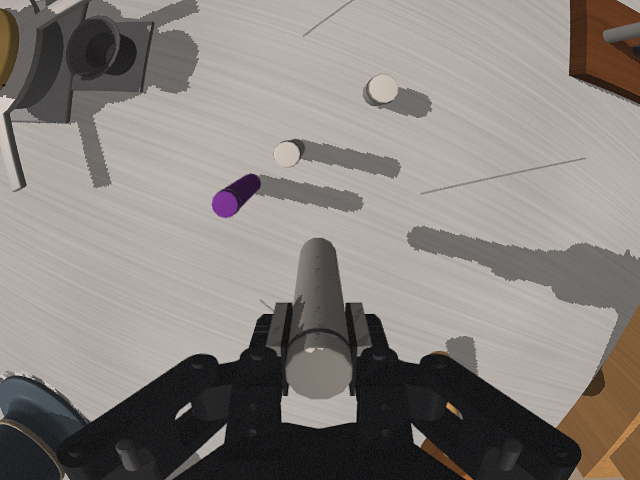

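The pin is held upright between the pads (319,365). I lift a little more and carry it over the socket.

```bash
python3 -m creep '[[[0,0,-0.15,0],[0,0,-0.15,0],[0.14,-0.16,-0.15,0],[0.28,-0.32,-0.15,0],[0.42,-0.48,-0.15,0],[0.56,-0.64,-0.15,0],[0.56,-0.64,-0.15,0]]]'
python3 -m creep '[[[0.14,-0.16,0,0],[0.28,-0.32,0,0],[0.42,-0.48,0,0],[0.54,-0.62,0,0],[0.54,-0.62,0,0],[0.54,-0.62,0,0],[0.54,-0.62,0,0]]]'
python3 - <<'E'
from h import *
def fit(p): 
    A=np.c_[2*p[:,:2],np.ones(len(p))]; s=np.linalg.lstsq(A,(p[:,:2]**2).sum(1),rcond=None)[0]; return s[:2],np.sqrt(s[2]+s[0]**2+s[1]**2)
for n in("top","side"):
    c=eyes.snapshot(n);w=cloud(c)
    cv2.imwrite(f"pics/{n}4.png",cv2.resize(c["color"][150:400,150:450,::-1],None,fx=2,fy=2))
    p=w[near(w,564,-52.5,34,53,60)]; print(n,"rim",len(p),fit(p),cv2.minEnclosingCircle(p[:,:2].astype(np.float32)))
    p=w[near(w,564,-52.5,25,112,165)]; print("pin low",len(p),p.mean(0) if len(p) else 0, p.min(0) if len(p) else 0)
    for z in(125,140,155):
        p=w[near(w,564,-52.5,25,z-8,z+8)]
        if len(p)>9: print(z,fit(p))
plan(564,-52.5,95)
E
```

```text
time_s: 5.0
ee_pos: [526.3, -162.9, 214.2]
tool_rot: [-3.137, -0.0, 0.391]
wrist_force: [-0.3, 0.1, -2.9]
gripper_width: 22.7
finger_force: 59.7
time_s: 5.7
ee_pos: [565.1, -54.4, 214.9]
tool_rot: [-3.141, 0.003, 0.38]
wrist_force: [0.4, -0.9, -4.7]
gripper_width: 22.7
finger_force: 59.8
top rim 0 (array([0., 0.]), np.float64(0.0)) ((0.0, 0.0), 0.0)
pin low 0 0 0
side rim 234 (array([565.43149937, -50.29637981]), np.float64(26.760131412528878)) ((565.3685913085938, -49.371150970458984), 29.921443939208984)
pin low 242 [562.28694328 -62.84458483 145.4069269 ] [552.38138015 -67.12398495 124.06093914]
125 (array([564.18012745, -54.95522949]), np.float64(10.606390792198066))
140 (array([563.90233939, -54.68930386]), np.float64(10.935351918072136))
155 (array([564.10184596, -54.82691115]), np.float64(10.833358065666243))
t 5.8 pos [565.4 -54.5 215.6] yaw [1.800e+02 8.000e-02 2.174e+01] shift/150 [-0.003 -0.016  0.804] w 22.6
```

View pics/side4.png

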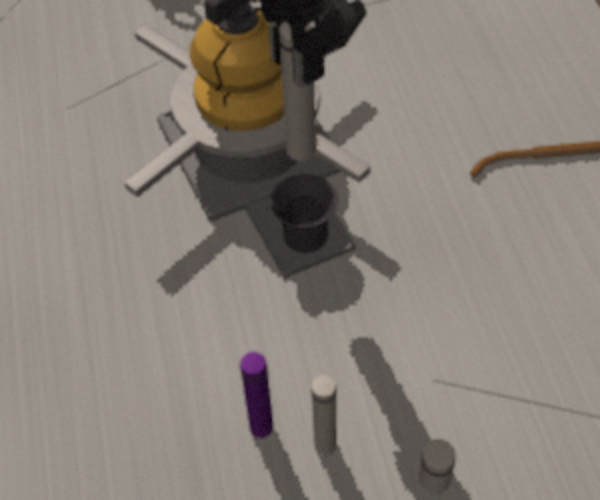

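The held pin ends at crop (300,155), above and up-left of the cup mouth (303,197). It is plumb, and the fits say to shift by about (0.7, 3) mm. The arms stay clear of the path down.

```bash
python3 -m creep '[[[0.012,-0.017,0,0],[0.012,-0.017,0.1,0],[0.012,-0.017,0.2,0],[0.012,-0.017,0.3,0],[0.012,-0.017,0.4,0],[0.012,-0.017,0.5,0],[0.012,-0.017,0.5,0]]]'
python3 -m creep '[[[0,0,0.06,0],[0,0,0.12,0],[0,0,0.17,0],[0,0,0.17,0],[0,0,0.17,0]]]'
python3 -c "
from h import *
plan(566,-51.5,97)"
```

```text
time_s: 6.5
ee_pos: [565.1, -50.2, 139.4]
tool_rot: [-3.14, 0.004, 0.381]
wrist_force: [-0.5, 0.1, -3.2]
gripper_width: 22.5
finger_force: 59.8
time_s: 7.0
ee_pos: [566.8, -49.8, 115.8]
tool_rot: [3.142, 0.0, 0.382]
wrist_force: [-0.3, -0.2, -3.8]
gripper_width: 22.5
finger_force: 59.8
t 7.0 pos [566.8 -49.8 115.8] yaw [180.     0.    21.87] shift/150 [-0.009  0.008  0.125] w 22.5
```

```bash
python3 -m creep '[[[-0.006,0.004,0.03,0],[-0.006,0.004,0.06,0],[-0.006,0.004,0.09,0],[-0.006,0.004,0.115,0],[-0.006,0.004,0.115,0],[-0.006,0.004,0.115,0]]]'
python3 -c "
from h import *
plan(566,-51.5,96);print(bot.sense()['wrist_force'],bot.sense()['wrist_torque'])"
```

```text
time_s: 7.6
ee_pos: [566.1, -50.7, 98.5]
tool_rot: [-3.142, 0.0, 0.382]
wrist_force: [-0.2, 0.5, -2.9]
gripper_width: 22.6
finger_force: 59.8
t 7.6 pos [566.1 -50.7  98.5] yaw [-180.      0.     21.88] shift/150 [-0.003  0.005  0.016] w 22.6
[-0.18998596  0.54777634 -2.88710721] [ 0.0391658  -0.0232166   0.01559037]
```

```bash
python3 -m creep '[[[0,0,0.012,0],[0,0,0.012,0],[0,0,0.012,0]]]'
python3 -m creep '[[[0,0,0,0],[0,0,0,0],[0,0,0,0],[0,0,0,0],[0,0,0,0],[0,0,0,0]]]' 0.18
python3 -m creep '[[[0,0,-0.1,0],[0,0,-0.3,0],[0,0,-0.5,0],[0,0,-0.8,0],[0,0,-1,0],[0,0,-1,0],[0,0,-1,0]]]'
python3 - <<'E'
from h import *
for n in("top","side"):
    c=eyes.snapshot(n);w=cloud(c)
    p=w[near(w,564,-52,40,100,150)]
    print(n,len(p),p.max(0) if len(p) else 0)
    p=p[p[:,2]>128]; 
    if len(p): print("top",p.mean(0),cv2.minEnclosingCircle(p[:,:2].astype(np.float32)))
    cv2.imwrite(f"pics/{n}5.png",cv2.resize(c["color"][150:350,150:400,::-1],None,fx=2.5,fy=2.5))
    p=w[near(w,540,70,45,191,203)]; print("bar",len(p), cv2.minAreaRect(p[:,:2].astype(np.float32)) if len(p)>5 else 0)
    m=near(w,540,70,140,62,78)&~near(w,540,70,85,0,300)&~near(w,564,-52,22,0,300); q=w[m][:,:2]-[540,70]
    print("arm",len(q),np.angle(np.mean(np.exp(4j*np.arctan2(q[:,1],q[:,0]))),deg=True)/4)
plan(540,70.3,240,35)
E
```

```text
time_s: 7.9
ee_pos: [566.2, -50.7, 96.8]
tool_rot: [3.141, -0.0, 0.382]
wrist_force: [-0.2, 0.9, -3.0]
gripper_width: 22.6
finger_force: 59.8
time_s: 8.5
ee_pos: [566.2, -50.8, 96.9]
tool_rot: [3.141, -0.0, 0.382]
wrist_force: [0.8, 0.5, -0.9]
gripper_width: 50.8
finger_force: 0.0
time_s: 9.2
ee_pos: [566.3, -50.7, 248.1]
tool_rot: [3.14, -0.002, 0.382]
wrist_force: [-0.8, -0.8, 0.1]
gripper_width: 50.4
finger_force: 0.0
top 0 0
bar 109 ((554.0152587890625, 79.92070770263672), (25.380897521972656, 13.574748039245605), 32.636417388916016)
arm 627 35.12819266542045
side 340 [577.20980167 -39.04394482 138.65320934]
top [564.58381007 -52.44222587 134.8280368 ] ((564.9693603515625, -50.672149658203125), 12.769966125488281)
bar 234 ((537.19189453125, 69.93157196044922), (55.915252685546875, 16.350435256958008), 34.9431037902832)
arm 812 35.137839138059086
t 9.3 pos [565.2 -50.8 245.9] yaw [-1.7996e+02  1.1000e-01  2.1880e+01] shift/150 [ 0.145 -0.812  0.04 ] w 50.4
turn -0.0729
```

View pics/side5.png

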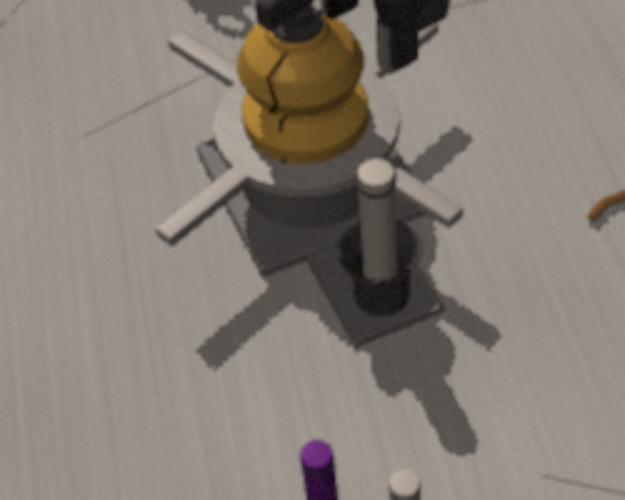

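The pin stands free in the cup, its top at (376,172) and z≈135. The arms have not moved. Next I move over the nut.

```bash
python3 -m creep '[[[0.04,-0.2,0,0],[0.07,-0.4,0,-0.03],[0.11,-0.6,0,-0.073],[0.145,-0.812,0,-0.073],[0.145,-0.812,0,-0.073],[0.145,-0.812,0,-0.073],[0.145,-0.812,0,-0.073]]]'
python3 - <<'E'
from h import *
plan(540,70.3,172,35.1); print(bot.sense()["joint_positions"].round(2))
c=eyes.snapshot("wrist"); cv2.imwrite("pics/w6.png",c["color"][...,::-1])
E
```

```text
time_s: 10.0
ee_pos: [540.8, 69.0, 245.9]
tool_rot: [-3.141, 0.002, 0.609]
wrist_force: [0.7, -0.8, 0.6]
gripper_width: 50.5
finger_force: 0.0
t 10.0 pos [540.8  69.  245.9] yaw [-1.7999e+02  1.1000e-01  3.4910e+01] shift/150 [ 0.002 -0.01   0.492] w 50.5
turn -0.001
[ 0.14  0.28 -0.42  1.81  0.13  1.09 -1.29]
```

View pics/w6.png

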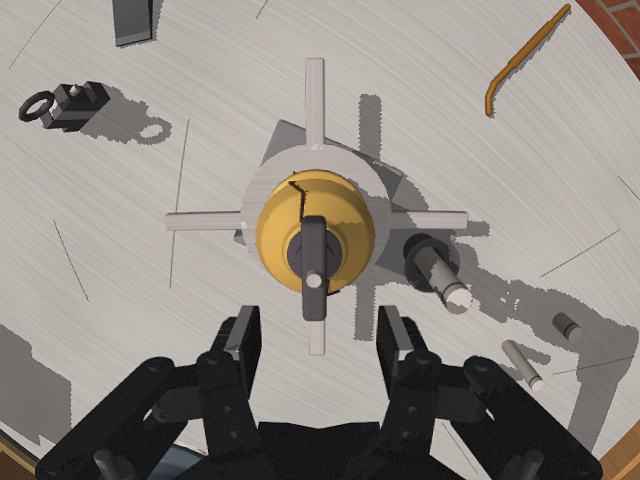

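The bar lies along the tool's x axis at column 314, between the pads (260–380). The pin stands at (458,297). I descend and grip.

```bash
python3 -m creep '[[[0.002,-0.01,0.1,0],[0.002,-0.01,0.2,0],[0.002,-0.01,0.3,0],[0.002,-0.01,0.4,0],[0.002,-0.01,0.49,0],[0.002,-0.01,0.49,0],[0.002,-0.01,0.49,0]]]'
python3 -m creep '[[[0,0,0,0],[0,0,0,0],[0,0,0,0],[0,0,0,0],[0,0,0,0],[0,0,0,0],[0,0,0,0]]]' -1 60
python3 -c "
from h import *
plan(540,70.3,172,35.1);print(bot.sense()['wrist_force'])"
```

```text
time_s: 10.75
ee_pos: [540.5, 71.4, 173.2]
tool_rot: [-3.142, 0.0, 0.61]
wrist_force: [0.0, 0.2, -0.4]
gripper_width: 50.1
finger_force: 0.0
time_s: 11.45
ee_pos: [541.2, 72.5, 176.0]
tool_rot: [3.14, -0.003, 0.611]
wrist_force: [-3.8, -1.1, 11.7]
gripper_width: 12.9
finger_force: 105.8
t 11.45 pos [541.2  72.5 176. ] yaw [ 1.7992e+02 -1.5000e-01  3.5020e+01] shift/150 [-0.015  0.008  0.027] w 12.9
turn -0.0005
[-3.80629398 -1.11868428 11.68628749]
```

```bash
python3 -m creep '[[[0,0,0,0],[0,0,-0.01,0],[0,0,-0.02,0],[0,0,-0.02,0]]]'
python3 -m creep '[[[0,0,0,0.02],[0,0,0,0.04],[0,0,0,0.06],[0,0,0,0.08],[0,0,0,0.1],[0,0,0,0.12],[0,0,0,0.12]]]'
python3 -c "
from h import *
plan(540,70.3,172,-30);s=bot.sense();print(s['wrist_force'],s['wrist_torque'],s['joint_positions'])"
```

```text
time_s: 11.85
ee_pos: [541.1, 72.5, 176.1]
tool_rot: [3.142, -0.002, 0.612]
wrist_force: [2.9, 3.6, -3.9]
gripper_width: 12.6
finger_force: 103.7
time_s: 12.55
ee_pos: [541.1, 72.3, 176.1]
tool_rot: [-3.141, -0.002, 0.235]
wrist_force: [4.7, 2.3, -4.8]
gripper_width: 12.6
finger_force: 103.5
t 12.55 pos [541.1  72.3 176.1] yaw [-1.7999e+02 -1.1000e-01  1.3450e+01] shift/150 [-0.011  0.011  0.028] w 12.6
turn 0.2414
[ 4.68683016  2.3055706  -4.810068  ] [ 0.59566479 -1.04775974  0.0409833 ] [ 0.06069486  0.338159   -0.33558496  1.88908981  0.1360074   0.93437572
 -1.67415619]
```

```bash
python3 -m creep '[[[0,0,0,0.02],[0,0,0,0.04],[0,0,0,0.06],[0,0,0,0.08],[0,0,0,0.1],[0,0,0,0.12],[0,0,0,0.12]]]'
python3 -m creep '[[[0,0,0,0.02],[0,0,0,0.04],[0,0,0,0.06],[0,0,0,0.08],[0,0,0,0.1],[0,0,0,0.1],[0,0,0,0.1]]]'
python3 - <<'E'
from h import *
plan(540,70.3,172,-30);s=bot.sense();print(s['wrist_force'],s['wrist_torque'],s['joint_positions'])
for n in("top","side"):
    c=eyes.snapshot(n);w=cloud(c)
    p=w[near(w,564,-52,40,128,150)]
    if len(p): print("pin top",p.mean(0),cv2.minEnclosingCircle(p[:,:2].astype(np.float32)))
    m=near(w,540,70,140,62,78)&~near(w,540,70,90,0,300)&~near(w,564,-52,24,0,300); q=w[m][:,:2]-[540,70]
    print(n,"arm",len(q),np.angle(np.mean(np.exp(4j*np.arctan2(q[:,1],q[:,0]))),deg=True)/4)
    cv2.imwrite(f"pics/{n}7.png",cv2.resize(c["color"][150:350,150:400,::-1],None,fx=2.5,fy=2.5))
E
```

```text
time_s: 13.25
ee_pos: [541.2, 72.1, 176.1]
tool_rot: [-3.141, -0.002, -0.142]
wrist_force: [5.1, 1.5, -4.4]
gripper_width: 12.7
finger_force: 103.5
time_s: 13.95
ee_pos: [541.1, 72.0, 176.1]
tool_rot: [-3.141, -0.001, -0.455]
wrist_force: [4.7, 2.1, -5.6]
gripper_width: 12.6
finger_force: 103.5
t 13.95 pos [541.1  72.  176.1] yaw [-1.7994e+02 -8.0000e-02 -2.6070e+01] shift/150 [-0.002  0.014  0.028] w 12.6
turn 0.0218
[ 4.65783559  2.05393042 -5.63418243] [ 0.49517662 -1.13772314  0.07174682] [-0.04733212  0.32545819 -0.20041493  1.89534215  0.07980867  0.92660999
 -2.3112266 ]
pin top [552.09748514 -56.74950881 135.75273413] ((552.0604248046875, -56.951622009277344), 12.07247257232666)
top arm 595 18.532553564580216
pin top [551.39921396 -57.08538766 135.05513069] ((551.0006103515625, -55.08028793334961), 12.582929611206055)
side arm 646 18.956205060282386
```

Arms turned 16° and then braced; the nut is about 44° on. I release and retract.

```bash
python3 -m creep '[[[0,0,0,0],[0,0,0,0],[0,0,0,0],[0,0,0,0],[0,0,0,0]]]' 0.18
python3 -m creep '[[[0,0,-0.1,0],[0,0,-0.2,0],[0,0,-0.4,0],[0,0,-0.6,0],[0,0,-0.8,0],[0,0,-0.9,0],[0,0,-0.9,0]]]'
python3 -m creep '[[[-0.3,0,0,0],[-0.6,0,0,0],[-0.9,0,0,0],[-0.9,0,0,0],[-0.9,0,0,0],[-0.9,0,0,0]]]'
python3 - <<'E'
from h import *
for n in("top","side"):
    c=eyes.snapshot(n);w=cloud(c)
    p=w[near(w,560,-52,40,128,150)]
    if len(p): print("pin top",p.mean(0),cv2.minEnclosingCircle(p[:,:2].astype(np.float32)))
    m=near(w,540,70,140,62,78)&~near(w,540,70,90,0,300)&~near(w,560,-52,28,0,300); q=w[m][:,:2]-[540,70]
    print(n,"arm",len(q),np.angle(np.mean(np.exp(4j*np.arctan2(q[:,1],q[:,0]))),deg=True)/4)
    p=w[near(w,540,70,45,191,203)]; print("bar",len(p), cv2.minAreaRect(p[:,:2].astype(np.float32)) if len(p)>5 else 0)
    cv2.imwrite(f"pics/{n}8.png",cv2.resize(c["color"][150:350,150:400,::-1],None,fx=2.5,fy=2.5))
E
```

```text
time_s: 14.55
ee_pos: [540.1, 71.6, 176.2]
tool_rot: [3.141, 0.0, -0.457]
wrist_force: [-0.5, -0.4, 0.7]
gripper_width: 50.3
finger_force: 0.0
time_s: 15.25
ee_pos: [541.4, 72.0, 313.9]
tool_rot: [-3.139, -0.004, -0.457]
wrist_force: [-0.2, -0.4, 1.4]
gripper_width: 50.1
finger_force: 0.0
time_s: 15.85
ee_pos: [419.7, 130.6, 310.7]
tool_rot: [3.141, 0.0, -0.458]
wrist_force: [-0.3, 0.1, -0.3]
gripper_width: 50.0
finger_force: 0.0
pin top [567.09598233 -51.81419798 135.50626178] ((567.3435668945312, -51.09747314453125), 12.273098945617676)
top arm 1073 24.581797790304186
bar 382 ((540.4202270507812, 70.06922912597656), (14.949645042419434, 59.614322662353516), 69.60600280761719)
pin top [564.91498652 -53.27366872 134.90955076] ((565.0518188476562, -51.248477935791016), 12.213817596435547)
side arm 801 24.73637959537998
bar 292 ((539.22216796875, 71.14022064208984), (15.807522773742676, 59.86875915527344), 70.44158935546875)
```

View pics/side8.png

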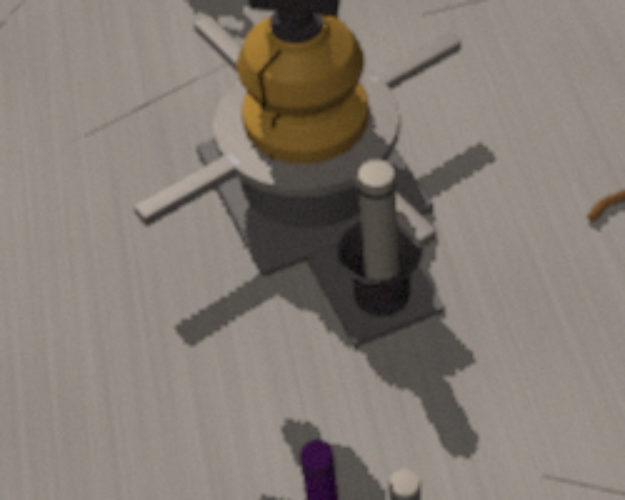

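The pin stands upright in the cup, its top at (376,175). The bar is at about −20° and the arms at 24.6°, so the nut is about 44.6° on.

```bash
python3 -m creep '[[[0,0,0,0],[0,0,0,0],[0,0,0,0],[0,0,0,0],[0,0,0,0]]]'; python3 -c "
from cell import bot
print(bot.hand_in())"
```

```text
time_s: 16.45
ee_pos: [419.2, 131.3, 311.3]
tool_rot: [-3.142, -0.0, -0.457]
wrist_force: [-0.4, -1.0, 0.8]
gripper_width: 50.4
finger_force: 0.0
the job is handed in; nothing more can be done
None
```

The job is handed in at 16.5 s: the tall pin stands upright and released in the socket, the bar nut measures about 44° clockwise from the arms, and the gripper is clear; the hand-in gave no verdict.

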